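Tuck a battery pack under the test cradle's leaf and hold it flat

TASK

Take the large battery pack from the mat to the test cradle and slide its thin flange under the cradle's overlapping steel leaf, fully home against the stop, without lifting the leaf. Then press the pack gently down until it lies flat on the cradle's bed, with the sprung contacts under it pushed in, and finish while still holding it pressed flat; leave the other things on the bench where they are.

Things in the scene. Friction and masses are not known exactly. Their poses are not given: they have to be found in the camera images.
- pack: The large dark battery pack, loose, 130-190 g, flat on the mat. Body 100 x 62 x 10 mm (x, y, z); a thinner flange runs on from its +x end, flush with the underside: 30 mm long, 62 wide, 5 thick. Origin on the underside below the middle of the body (not of the whole). The flange points roughly away from the robot at the start.
- pack_center (a point): Middle of the pack's body, 5 mm above its underside, where to grip it across its 62 mm width; axes as the pack: x towards the flange, y across, z up. The flange edge is 80 mm ahead in +x, the rear end 50 mm behind.
- pack_tip (a point): Middle of the flange's front edge, 2.5 mm above the pack's underside.
- cradle_bay (a point): Point on the top face of the cradle's bed, 12 mm above the bench: the origin of pack comes here, with the same axes, when the pack is home and flat (x along the bed towards leaf and stop, z up). The bed is a 50 mm wide aluminium bar from x = -55 mm to the stop at x = +80 mm, narrower than the pack, so fingers fit beside it.
- cradle_stop (a point): Foot of the stop face against which the flange's edge comes, on the bed's top face, 80 mm in +x from cradle_bay; same axes. The stop is 8 mm high.
- leaf_edge (a point): Middle of the underside of the steel leaf at its bend: 10 mm above the bed, 20 mm before the stop. From here an upturned lip 10 mm long slopes up and outwards (to -x) at 40 deg. The leaf is 66 mm wide, 2 mm thick and overlaps the last 20 mm before the stop; the 5 mm flange goes under it level.
- leaf (a joint): Hinge of the leaf, 45 mm beyond leaf_edge in +x; 0 rad is down (at rest), grows as the leaf is lifted. A light spring holds it down; about 0.6 N at the edge begins to lift it.
- contacts (a joint): Three round brass contacts in a row across the bed, 20 mm behind cradle_bay (x = -20 mm), on one spring. 0 m is up, standing 4 mm proud of the bed; 0.004 m is pushed in flush. 2 N begins to push them in, 4 N makes them flush: the pack's weight alone does not, it lies tilted on them with its rear high.
- cell_a: Bystander: small phone cell, 60 x 42 x 6 mm, lying flat on the near left of the mat; origin at the underside.
- cell_b: Bystander: small phone cell like cell_a, near right.
- cell_c: Bystander: small phone cell like cell_a, far right.
- phone: Bystander: phone, 145 x 70 x 8 mm, on the left.
- screwdish: Bystander: round steel screw dish, 80 mm across, 22 mm high, beyond the middle.
- solder: Bystander: spool, 56 mm across, 40 mm high, beyond the middle to the right.
- driver: Bystander: screwdriver about 160 mm long and 30 mm thick, lying along x in the middle between the cradle's and the pack's places.
- cradle: The fixed test cradle with bed, cheeks, stop, leaf and contacts; origin on the bench 12 mm straight below cradle_bay, same axes. Open at its -x side. Two 10 mm thick cheeks, from x = +45 mm on, stand 76 mm apart (y = +-38 mm), 22 mm above the bed. Either the cradle or the pack is on the robot's left, the other on its right.
Things that resemble listed ones, but are neither listed nor needed, are in the scene too. Of the things like the cradle, leave any that is pink; of the rest the larger one is meant. What is shaped like the pack but purple is not meant.

How it is judged (in metres and radians):
At the end, for the whole second after the job is handed in: For the last second: flange edge within 8 mm of the stop and 10 mm of its middle, at most 3 mm off the bed; pack square within 0.12 rad, flat within 0.025 rad and still; contacts in by over 3 mm; leaf below 0.04 rad; fingers bear on the pack with over 1 N (x of pack_tip in the frame of cradle_stop between -0.008 and 0.003 m and y of pack_tip in the frame of cradle_stop between -0.01 and 0.01 m and z of pack_tip in the frame of cradle_stop below 0.0055 m and angle between the x axis of pack and the x axis of cradle_bay, either way round below 0.12 rad and angle between pack's own z axis and vertical below 0.025 rad and value of joint contacts above 0.003 m and value of joint leaf below 0.04 rad and contact force between the fingers and pack above 1 N and linear speed of pack below 0.02 m/s); the arm keeps its last pose, push and grip.
It fails at once if the leaf is lifted (by more than 0.12 rad, 5 mm at its edge) (value of joint leaf above 0.12 rad).
It fails at once if the pack is pressed or rammed hard against the cradle (over 45 N) (contact force between pack and cradle above 45 N).
It fails at once if another thing on the bench is shifted by more than 25 mm (distance of any of cell_a, cell_b, cell_c, phone, screwdish, solder, driver from where it was at the start of the episode above 0.025 m).
It also fails if it takes over 48 s, if anything falls off the work surface, if the arm or the gripper's body presses on something with over 40 N, if the wrist force passes 120 N, or if a joint passes its speed limit or range.

ROBOT

A 6-joint arm with a two-finger parallel gripper is mounted at the origin on the work surface. World frame = base frame: x ahead of the robot, y to its left, z up, the work surface at z = 0. Lengths are in m, angles in degrees, forces in N, time in s.
With the tool pointing down it reaches from about 0.4 to 0.825 m from the base axis. Payload 7 kg.
Tool frame: the origin (TCP) lies midway between the tips of the shut fingers; the grasp point (between the pads) lies 19 mm behind it (ctrl.hold_point_z is the distance from the TCP to the grasp point, in m); z points along the fingers, y is the line along which they close (so a half turn about z gives the same grasp; the last joint's range is limited). The gripper opens to 88 mm and grips with 3 to 60 N. Pads are 19 mm wide; open, the fingers measure 130 mm over their backs; the gripper's body (78 mm by 193 mm) begins 47 mm behind the grasp point.
Start: joints at [-57.863, 20.546, 0.682, 0, -70.136, -16.507], TCP at [0.182, -0.65, 0.227] pointing down, gripper open.
Joint ranges: [-176.03, 176.03], [-82.01, 121.73], [-58.28, 71.71], [-173.87, 95.51], [-174.79, -0.11], [-173.66, 173.66]. Speed limits (degrees/s): [136.94, 136.94, 172.46, 180, 180, 180].

INTERFACE

Orientations are given as [roll, pitch, yaw] about the fixed x, y, z axes, in that order (R = Rz(yaw) Ry(pitch) Rx(roll)).
In Python, from plant import ctrl gives the robot as it stands.
- The arm moves only by the tool apply_moves, never from a script. Its argument "deltas" is a list of rows, each an object with "fingers": the finger opening in mm, from 0 to 87.6; "delta_pos": the shift along the tool's x, y, z in mm, a list of three; "angular": the turn, a rotation vector about the tool's x, y, z in degrees, a list of three. A call has 1 to 10 rows; each row is the pose to reach, as a shift and turn from the pose commanded when the call began, along the tool's axes at that moment; what a row does not reach only later rows make up. A row lasts 1/10 s, in which the tool goes at most 50 mm and 8.59 degrees, less where a joint would pass 70% of its speed; a pose out of reach is approached as far as the arm can. A call with a gripper value outside its range is refused whole. The fingers move at their own pace and stop on an object; the grip force is fixed at half the most. Time passes only in rows, so rows that repeat a pose let the fingers close. It gives the time, the measured TCP pose, the force, the opening and the grip force at its end, in the units of the state.
- ctrl.get_obs(): the state, without advancing time (a new reading comes with each control period).
- ctrl.snapshot(name): name is "scene" or "top" or "wrist"; returns the picture (400x640x3 uint8, red, green, blue); there is no depth.
- ctrl.camera_params(name): a dict with "fx", "fy", "cx", "cy" (pixels), "cam_to_world" (4x4, takes a point from camera to world coordinates); the wrist camera has in their place "mount" (4x4, takes a point from camera to tool coordinates, whose origin is the TCP and whose axes are the flange's). Camera axes: x right, y up, looking along -z (the intrinsics and any distortion apply to the point x, -y, -z); pixel columns grow to the right and rows downward; lengths in m; the calibration is good to about 2 mm. A picture is of the moment at which its call begins: read the wrist's pose just before it. camera_params takes no time and is no camera call.
- ctrl.close_job(): hands the job in; it is judged then, once.
The state is a dict: "clock": time; "joint_pos": joint angles; "qvel": joint speeds; "tau": joint torques, N m; "tool_pos": TCP position; "orientation": TCP orientation; "force": force on the tool from outside, world axes, zero at the start; "moment": the same for the moment, N m; "opening": finger opening in m; "gripper_force": force on a finger pad.
Only numpy, scipy, OpenCV 4.12 (cv2) and the standard library are available. Lean on these libraries where they do the work, as an engineer would, in place of code of your own. Each camera call takes 0.05 s, during which the arm holds its last target. There are 200 camera calls.

## Working session

There is one attempt and no reset: what is moved stays moved. The work goes in short steps, Python scripts to look and compute and a tool call to move; the robot and the scene stay as the last step left them, time stands still between calls to the robot, and variables do not carry over. Pictures are saved under pics/ and viewed, at most 10 in all, crops included, and the job is handed in when it is done.

Besides the shell and the picture viewer there is one more tool, called after "Request:" in YAML: its name, and indented under it one key for each argument. apply_moves: Moves the arm, as the interface text tells. Its arguments: {"type":"object","properties":{"deltas":{"type":"array"}},"required":["deltas"]}

```bash
mkdir -p pics; ls
python3 - <<'E'
from plant import ctrl
import cv2,json
o=ctrl.get_obs();print({k:o[k] for k in('clock','tool_pos','orientation','opening','force')})
for n in('scene','top'):
    cv2.imwrite(f'pics/{n}0.png',ctrl.snapshot(n)[:,:,::-1]); print(n,ctrl.camera_params(n))
print(ctrl.camera_params('wrist'))
E
```

```text
pics
{'clock': 0.0, 'tool_pos': array([ 0.18168731, -0.64957916,  0.22562094]), 'orientation': array([ 1.79904545e+02, -1.04959257e-02, -1.64375615e+02]), 'opening': 0.08772022834678171, 'force': array([-0.19559871, -0.08480536, -0.07221359])}
scene {'fx': 465.37528572771225, 'fy': 465.37528572771225, 'cx': 314.51741457266627, 'cy': 195.88510869488584, 'cam_to_world': array([[ 0.12978258, -0.53986381,  0.83168717,  1.46335959],
       [ 0.99131355,  0.08866945, -0.09713485, -0.13075074],
       [-0.02130566,  0.83706917,  0.54668206,  0.70015551],
       [ 0.        ,  0.        ,  0.        ,  1.        ]])}
top {'fx': 402.3468490749164, 'fy': 402.3468490749164, 'cx': 321.29568887157245, 'cy': 198.37935888299307, 'cam_to_world': array([[ 0.00875564,  0.99502231, -0.09926707,  0.39665289],
       [-0.9997466 ,  0.01076931,  0.01976773,  0.00219803],
       [ 0.02073837,  0.09906884,  0.99486446,  1.06386798],
       [ 0.        ,  0.        ,  0.        ,  1.        ]])}
{'fx': 278.4543662758715, 'fy': 278.4543662758715, 'cx': 319.5502383251905, 'cy': 198.57383123010035, 'mount': array([[ 6.57245448e-04,  9.58251782e-01,  2.85924975e-01,
         7.70454235e-02],
       [ 9.99999784e-01, -6.36842693e-04, -1.64342622e-04,
         1.27536739e-03],
       [ 2.46076202e-05,  2.85925021e-01, -9.58251993e-01,
        -1.58590949e-01],
       [ 0.00000000e+00,  0.00000000e+00,  0.00000000e+00,
         1.00000000e+00]])}
```

View pics/top0.png

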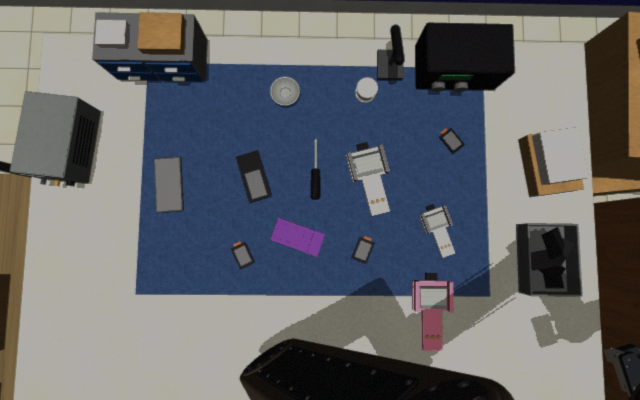

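View pics/scene0.png

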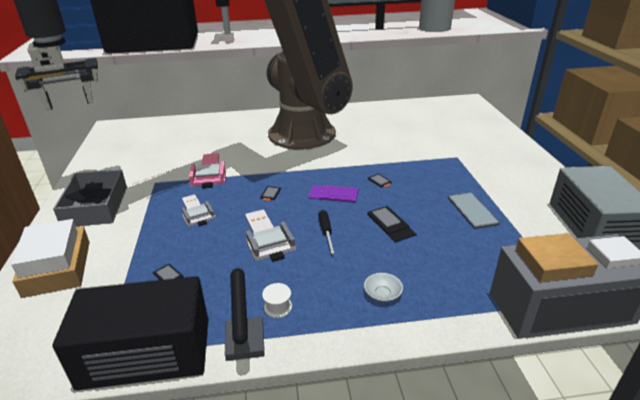

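The pack is the dark body at top px (254,176), with its flange at the upper end; the purple one at (298,237) is not meant. There are three cradles: pink (433,310), small grey (438,232) and large grey (370,180). The large grey one fits the description. I'll confirm both in an enlarged crop.

Run:
```python
import cv2
im=cv2.imread('pics/top0.png')
a=cv2.resize(im[140:210,230:280],None,fx=8,fy=8,interpolation=cv2.INTER_CUBIC)
b=cv2.resize(im[140:220,340:395],None,fx=7,fy=7,interpolation=cv2.INTER_CUBIC)
import numpy as np
c=np.zeros((560,800,3),np.uint8);a=cv2.convertScaleAbs(a,alpha=1.8,beta=20);c[:560,:400]=a;c[:560,410:795]=b
cv2.imwrite('pics/crop.png',c)
```

```text
(no output)
```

View pics/crop.png

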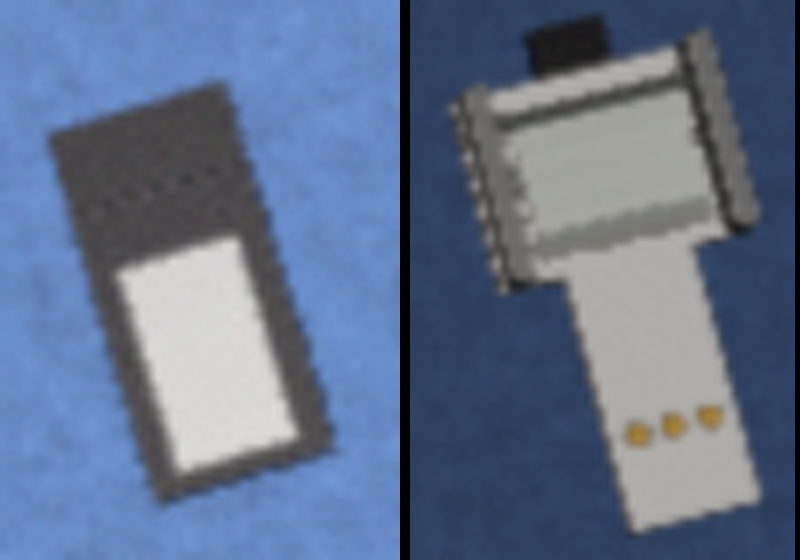

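The crop confirms both: the dark pack with its thin flange at the upper end, corners (52,135), (222,85), (335,450) and (160,500), and the large grey cradle with three brass contacts at (638,434), (674,426) and (709,418) and bed rear corners (632,533) and (760,498).

```bash
cat > h.py <<'E'
import numpy as np
from scipy.optimize import least_squares
from scipy.spatial.transform import Rotation as R
from plant import ctrl
def cam(n,o=None):
    p=ctrl.camera_params(n)
    if n=='wrist':
        T=np.eye(4);T[:3,:3]=R.from_euler('xyz',o['orientation'],degrees=True).as_matrix();T[:3,3]=o['tool_pos'];p['cam_to_world']=T@p['mount']
    return p
def proj(p,X):
    T=np.linalg.inv(p['cam_to_world']);c=X@T[:3,:3].T+T[:3,3]
    return np.c_[p['cx']+p['fx']*c[:,0]/-c[:,2],p['cy']+p['fy']*c[:,1]/c[:,2]]
def fit(p,local,px,z0,x0):
    "planar pose x,y,yaw of a thing with local points, from pixels"
    def w(q):
        c,s=np.cos(q[2]),np.sin(q[2])
        return np.c_[q[0]+c*local[:,0]-s*local[:,1],q[1]+s*local[:,0]+c*local[:,1],z0+local[:,2]]
    r=least_squares(lambda q:(proj(p,w(q))-px).ravel(),x0,x_scale=[.1,.1,.1])
    return r.x,r.fun.reshape(-1,2)
E
python3 - <<'E'
from h import *
p=cam('top')
L=np.array([[80,31,5],[80,-31,5],[-50,-31,10],[-50,31,10]])/1e3
u=np.array([[52,135],[222,85],[335,450],[160,500]],float)
q,e=fit(p,L,(u+.5)/8-.5+[230,140],0,[.45,.15,.2]);print('pack',q,np.degrees(q[2]),e.round(1))
L=np.array([[-55,25,0],[-55,-25,0],[-20,0,4]])/1e3
u=np.array([[632,533],[760,498],[674,426]],float)
px=(u-[410,0]+.5)/7-.5+[340,140]
q,e=fit(p,L,px,.012,[.4,-.1,.2]);print('cradle',q,np.degrees(q[2]),e.round(1))
# bed sides
L2=np.array([[-55,25,0],[-55,-25,0],[-20,0,4],[37,25,0],[45,-25,0]])/1e3
print(proj(p,np.c_[q[0]+np.cos(q[2])*L2[:,0]-np.sin(q[2])*L2[:,1],q[1]+np.sin(q[2])*L2[:,0]+np.cos(q[2])*L2[:,1],.012+L2[:,2]]).__sub__([340,140]).__mul__(7)+[410,0])
E
```

```text
pack [0.54549663 0.15624596 0.31473795] 18.033156189208146 [[-0.6  0. ]
 [ 0.6 -0.5]
 [ 0.4 -0.1]
 [-0.4  0.6]]
cradle [ 0.51700887 -0.15997025  0.26854004] 15.386210675146025 [[ 0.1 -0. ]
 [ 0.1  0.1]
 [-0.1 -0.1]]
[[629.51496189 529.95529928]
 [757.39762054 495.93072651]
 [670.08856797 422.11295492]
 [564.22233231 294.64451318]
 [685.54210093 241.16436699]]
```

```bash
cat >> h.py <<'E'
def delta(pos,yaw,frm=None):
    "tool-frame shift (mm) and turn (deg) from now to a downward tool at pos (m), yaw (deg)"
    o=ctrl.get_obs();A=R.from_euler('xyz',o['orientation'],degrees=True);B=R.from_euler('xyz',[180,0,yaw],degrees=True)
    print('t',round(o['clock'],2),'pos',o['tool_pos'].round(4),'F',o['force'].round(1),'shift',(A.inv().apply(np.array(pos)-o['tool_pos'])*1e3).round(1),'turn',(A.inv()*B).as_rotvec(degrees=True).round(2))
E
python3 -c "
from h import *
delta([.50,-.16,.2],-164.6)"
```

```text
t 0.1 pos [ 0.1817 -0.6496  0.2257] F [0.  0.1 0.5] shift [-438.4  385.8   26.2] turn [ 0.09 -0.01  0.22]
```

Request:
apply_moves:
  deltas:
    - {"fingers":87,"delta_pos":[-22,19,0],"angular":[0,0,0]}
    - {"fingers":87,"delta_pos":[-55,48,3],"angular":[0,0,0]}
    - {"fingers":87,"delta_pos":[-90,79,5],"angular":[0,0,0]}
    - {"fingers":87,"delta_pos":[-125,110,8],"angular":[0,0,0]}
    - {"fingers":87,"delta_pos":[-160,141,10],"angular":[0,0,0]}
    - {"fingers":87,"delta_pos":[-195,172,12],"angular":[0,0,0]}
    - {"fingers":87,"delta_pos":[-230,203,14],"angular":[0,0,0]}
    - {"fingers":87,"delta_pos":[-265,234,16],"angular":[0,0,0]}
    - {"fingers":87,"delta_pos":[-300,265,18],"angular":[0,0,0]}
    - {"fingers":87,"delta_pos":[-335,295,20],"angular":[0,0,0]}

```text
clock: 1.1
tool_pos: [0.4255, -0.2738, 0.2065]
orientation: [180.0, 0.0, -164.4]
force: [1.0, 0.4, 0.6]
opening: 0.0869
gripper_force: 0.0
```

```bash
python3 -c "
from h import *
delta([.50,-.16,.2],-164.6)"
```

```text
t 1.1 pos [ 0.4255 -0.2738  0.2065] F [1.  0.4 0.6] shift [-102.4   89.5    6.5] turn [0.01 0.01 0.23]
```

Request:
apply_moves:
  deltas:
    - {"fingers":87,"delta_pos":[-35,30,2],"angular":[0,0,0]}
    - {"fingers":87,"delta_pos":[-70,60,4],"angular":[0,0,0]}
    - {"fingers":87,"delta_pos":[-95,83,6],"angular":[0,0,0]}
    - {"fingers":87,"delta_pos":[-102,90,6],"angular":[0,0,0]}
    - {"fingers":87,"delta_pos":[-102,90,6],"angular":[0,0,0]}

```text
clock: 1.6
tool_pos: [0.4993, -0.1603, 0.2001]
orientation: [180.0, -0.0, -164.2]
force: [1.3, -0.3, -0.1]
opening: 0.0869
gripper_force: 0.0
```

Run:
```python
from h import *
import cv2
o=ctrl.get_obs();im=ctrl.snapshot('wrist')
np.save('w1.npy',np.r_[o['tool_pos'],o['orientation']])
cv2.imwrite('pics/w1.png',im[:,:,::-1])
delta([.545,.156,.2],-162)
```

```text
t 1.65 pos [ 0.4988 -0.1612  0.2002] F [-0.2 -1.3 -0.2] shift [-1.304e+02  2.928e+02  2.000e-01] turn [ 0.02 -0.05 -2.29]
```

View pics/w1.png

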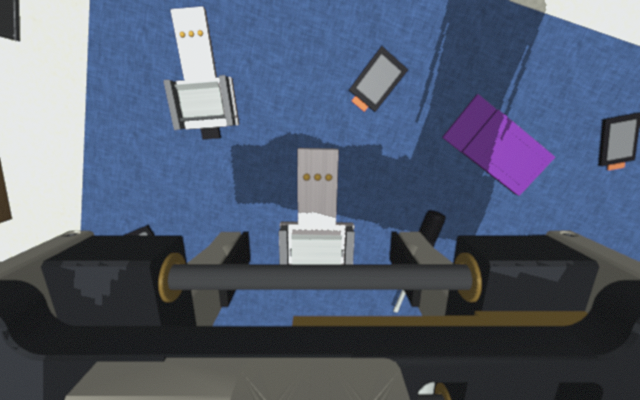

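The wrist picture shows the large cradle between the fingers. Bed rear corners are at about (298,149) and (338,149), contacts at (307,177), (318,177) and (329,177), and the cheek rear corners near (282,225) and (354,225).

Run:
```python
from h import *
v=np.load('w1.npy');p=cam('wrist',dict(tool_pos=v[:3],orientation=v[3:]))
L=np.array([[-55,-25,0],[-55,25,0],[-20,0,4]])/1e3
u=np.array([[298,149],[338,149],[318,177.]])
q,e=fit(p,L,u,.012,[.5,-.16,.27]);print(q,np.degrees(q[2]),e.round(1))
```

```text
[ 0.51605891 -0.15616248  0.27528856] 15.772872847173836 [[-0.3 -0.2]
 [ 0.3 -0.1]
 [ 0.   0.3]]
```

Request:
apply_moves:
  deltas:
    - {"fingers":87,"delta_pos":[-8,18,0],"angular":[0,0,0]}
    - {"fingers":87,"delta_pos":[-25,57,0],"angular":[0,0,0]}
    - {"fingers":87,"delta_pos":[-43,97,0],"angular":[0,0,0]}
    - {"fingers":87,"delta_pos":[-61,137,0],"angular":[0,0,-1]}
    - {"fingers":87,"delta_pos":[-79,177,0],"angular":[0,0,-1]}
    - {"fingers":87,"delta_pos":[-97,217,0],"angular":[0,0,-2]}
    - {"fingers":87,"delta_pos":[-115,257,0],"angular":[0,0,-2]}
    - {"fingers":87,"delta_pos":[-126,283,0],"angular":[0,0,-2]}
    - {"fingers":87,"delta_pos":[-130,292,0],"angular":[0,0,-2]}
    - {"fingers":87,"delta_pos":[-130,292,0],"angular":[0,0,-2]}

```text
clock: 2.65
tool_pos: [0.5455, 0.1545, 0.2003]
orientation: [-180.0, -0.0, -162.3]
force: [0.2, -0.8, -0.1]
opening: 0.0871
gripper_force: 0.0
```

Run:
```python
from h import *
import cv2
o=ctrl.get_obs();im=ctrl.snapshot('wrist')
np.save('w2.npy',np.r_[o['tool_pos'],o['orientation']])
cv2.imwrite('pics/w2.png',cv2.convertScaleAbs(im[:,:,::-1],alpha=1.5))
delta([.545,.156,.03],-162)
```

```text
t 2.7 pos [0.5453 0.1537 0.2003] F [ 0.  -0.4 -0.9] shift [ -0.6   2.4 170.3] turn [-0.01 -0.05 -0.39]
```

View pics/w2.png

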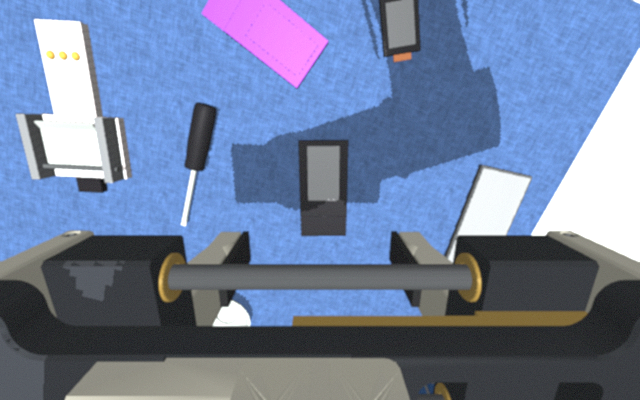

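The pack shows with its rear corners at (299,140) and (349,140) and its flange corners at (301,236) and (346,236), aligned with the tool.

Run:
```python
from h import *
v=np.load('w2.npy');p=cam('wrist',dict(tool_pos=v[:3],orientation=v[3:]))
L=np.array([[-50,-31,10],[-50,31,10],[80,-31,5],[80,31,5]])/1e3
u=np.array([[299,140],[349,140],[301,236],[346,236.]])
q,e=fit(p,L,u,0,[.5,.16,.3]);print(q,np.degrees(q[2]),e.round(1))
delta([q[0]-.003*np.cos(q[2]),q[1]-.003*np.sin(q[2]),.004],np.degrees(q[2])-180)
```

```text
[0.54537969 0.16155791 0.3086108 ] 17.68209632154573 [[-0.2  0.2]
 [ 0.2  0.2]
 [ 0.1 -0.3]
 [-0.1 -0.2]]
t 2.7 pos [0.5453 0.1537 0.2003] F [ 0.  -0.4 -0.9] shift [  0.3   7.5 196.3] turn [-0.01 -0.05 -0.07]
```

Request:
apply_moves:
  deltas:
    - {"fingers":87,"delta_pos":[0,3,15],"angular":[0,0,0]}
    - {"fingers":87,"delta_pos":[0,6,45],"angular":[0,0,0]}
    - {"fingers":87,"delta_pos":[0,6,80],"angular":[0,0,0]}
    - {"fingers":87,"delta_pos":[0,6,115],"angular":[0,0,0]}
    - {"fingers":87,"delta_pos":[0,6,145],"angular":[0,0,0]}
    - {"fingers":87,"delta_pos":[0,6,168],"angular":[0,0,0]}
    - {"fingers":87,"delta_pos":[0,6,182],"angular":[0,0,0]}
    - {"fingers":87,"delta_pos":[0,6,190],"angular":[0,0,0]}
    - {"fingers":87,"delta_pos":[0,6,195],"angular":[0,0,0]}
    - {"fingers":87,"delta_pos":[0,6,197],"angular":[0,0,0]}

```text
clock: 3.7
tool_pos: [0.5439, 0.1597, 0.0038]
orientation: [180.0, 0.0, -162.4]
force: [0.1, 0.1, 0.4]
opening: 0.0871
gripper_force: 0.0
```

Request:
apply_moves:
  deltas:
    - {"fingers":80,"delta_pos":[0,0,0],"angular":[0,0,0]}
    - {"fingers":72,"delta_pos":[0,0,0],"angular":[0,0,0]}
    - {"fingers":67,"delta_pos":[0,0,0],"angular":[0,0,0]}
    - {"fingers":64,"delta_pos":[0,0,0],"angular":[0,0,0]}
    - {"fingers":60,"delta_pos":[0,0,0],"angular":[0,0,0]}
    - {"fingers":57,"delta_pos":[0,0,0],"angular":[0,0,0]}
    - {"fingers":55,"delta_pos":[0,0,0],"angular":[0,0,0]}
    - {"fingers":55,"delta_pos":[0,0,0],"angular":[0,0,0]}

```text
clock: 4.5
tool_pos: [0.5438, 0.1604, 0.0039]
orientation: [-180.0, 0.0, -162.4]
force: [-2.5, -1.9, 5.1]
opening: 0.0617
gripper_force: 30.0
```

Request:
apply_moves:
  deltas:
    - {"fingers":55,"delta_pos":[0,0,-8],"angular":[0,0,0]}
    - {"fingers":55,"delta_pos":[0,0,-25],"angular":[0,0,0]}
    - {"fingers":55,"delta_pos":[0,0,-50],"angular":[0,0,0]}
    - {"fingers":55,"delta_pos":[0,0,-75],"angular":[0,0,0]}
    - {"fingers":55,"delta_pos":[0,0,-90],"angular":[0,0,0]}
    - {"fingers":55,"delta_pos":[0,0,-96],"angular":[0,0,0]}
    - {"fingers":55,"delta_pos":[0,0,-96],"angular":[0,0,0]}

```text
clock: 5.2
tool_pos: [0.5438, 0.1608, 0.1002]
orientation: [180.0, 0.1, -162.4]
force: [-0.4, -0.3, -1.6]
opening: 0.0614
gripper_force: 30.0
```

```bash
python3 -c "
from h import *
delta([.4765,-.1692,.1],-164.4)
o=ctrl.get_obs();print(o['opening'],o['gripper_force'],o['force'])"
```

```text
t 5.2 pos [0.5438 0.1608 0.1002] F [-0.4 -0.3 -1.6] shift [ 1.641e+02 -2.941e+02 -2.000e-01] turn [0.04 0.07 2.03]
0.06137908633009732 29.997377693653107 [-0.44580021 -0.30118756 -1.62506659]
```

Held (1.6 N weight). Carrying it over.

Request:
apply_moves:
  deltas:
    - {"fingers":55,"delta_pos":[8,-14,0],"angular":[0,0,0]}
    - {"fingers":55,"delta_pos":[25,-44,0],"angular":[0,0,0]}
    - {"fingers":55,"delta_pos":[45,-80,0],"angular":[0,0,0.5]}
    - {"fingers":55,"delta_pos":[65,-117,0],"angular":[0,0,1]}
    - {"fingers":55,"delta_pos":[85,-153,0],"angular":[0,0,1]}
    - {"fingers":55,"delta_pos":[105,-189,0],"angular":[0,0,1.5]}
    - {"fingers":55,"delta_pos":[125,-225,0],"angular":[0,0,2]}
    - {"fingers":55,"delta_pos":[145,-260,0],"angular":[0,0,2]}
    - {"fingers":55,"delta_pos":[158,-284,0],"angular":[0,0,2]}
    - {"fingers":55,"delta_pos":[164,-294,0],"angular":[0,0,2]}

```text
clock: 6.2
tool_pos: [0.4743, -0.1717, 0.0983]
orientation: [180.0, -0.1, -164.5]
force: [0.5, -0.5, -1.3]
opening: 0.0615
gripper_force: 30.0
```

Run:
```python
from h import *
import cv2
o=ctrl.get_obs();im=ctrl.snapshot('wrist');t=ctrl.snapshot('top')
np.save('w3.npy',np.r_[o['tool_pos'],o['orientation']])
a=cv2.resize(im[90:290,190:450],None,fx=3,fy=3)[:,:,::-1]
cv2.imwrite('pics/w3.png',cv2.convertScaleAbs(a,alpha=1.4))
delta([.4765,-.1692,.018],-164.4)
```

```text
t 6.3 pos [ 0.4749 -0.1708  0.0986] F [-0.5  0.4 -2.4] shift [-2.1  1.1 80.5] turn [ 0.04 -0.11 -0.12]
```

View pics/w3.png

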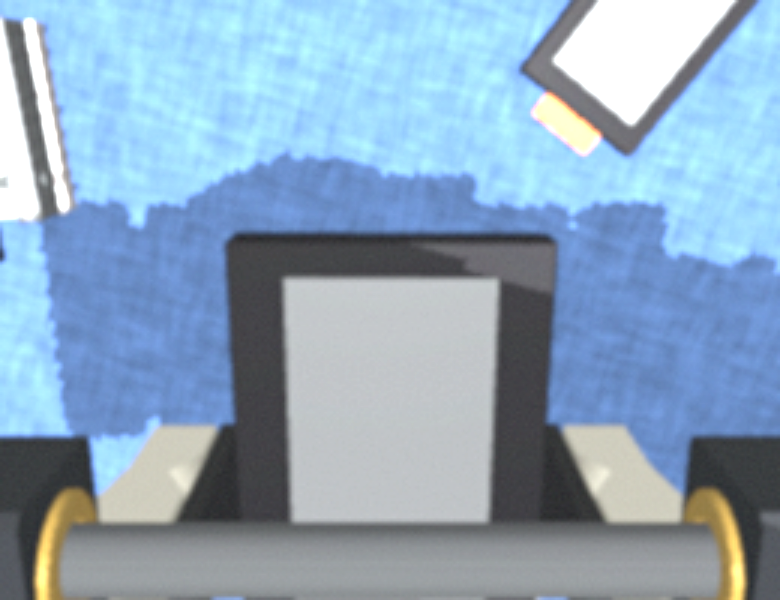

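The pack is held square; its rear top corners are at crop (230,237) and (555,237), i.e. px (266.7,169) and (375,169).

Run:
```python
from h import *
p=ctrl.camera_params('wrist');M=p['mount']
for u,v in[(266.7,169),(375,169)]:
    d=M[:3,:3]@[(u-p['cx'])/p['fx'],-(v-p['cy'])/p['fy'],-1]
    s=(-.0061-M[2,3])/d[2];print(((M[:3,3]+s*d)*1e3).round(1))
# bed corners in tool frame at w1 with tool pose
v=np.load('w1.npy');A=R.from_euler('xyz',v[3:],degrees=True)
T=A.as_matrix()@M[:3,:3];c=A.apply(M[:3,3])+v[:3]
for u,w in[(298,149),(338,149),(307,177),(318,177),(329,177)]:
    d=T@[(u-p['cx'])/p['fx'],-(w-p['cy'])/p['fy'],-1];z=.012 if w<160 else .016
    print((c+d*(z-c[2])/d[2]).round(4))
```

```text
[ 48.6 -28.   -6.1]
[48.7 32.  -6.1]
[ 0.47   -0.1948  0.012 ]
[ 0.4566 -0.1473  0.012 ]
[ 0.5002 -0.175   0.016 ]
[ 0.4964 -0.1617  0.016 ]
[ 0.4926 -0.1484  0.016 ]
```

Request:
apply_moves:
  deltas:
    - {"fingers":55,"delta_pos":[-1,0,10],"angular":[0,0,0]}
    - {"fingers":55,"delta_pos":[-1,0,30],"angular":[0,0,0]}
    - {"fingers":55,"delta_pos":[-1,0,50],"angular":[0,0,0]}
    - {"fingers":55,"delta_pos":[-1,0,65],"angular":[0,0,0]}
    - {"fingers":55,"delta_pos":[-1,0,73],"angular":[0,0,0]}
    - {"fingers":55,"delta_pos":[-1,0,76],"angular":[0,0,0]}
    - {"fingers":55,"delta_pos":[-1,0,76],"angular":[0,0,0]}
    - {"fingers":55,"delta_pos":[-1,0,76],"angular":[0,0,0]}

```text
clock: 7.1
tool_pos: [0.4779, -0.1689, 0.024]
orientation: [-180.0, 0.0, -164.3]
force: [-0.1, 0.4, -2.0]
opening: 0.0613
gripper_force: 30.0
```

```bash
python3 -c "
from h import *
delta([.4765,-.1692,.0185],-164.4)"
```

```text
t 7.1 pos [ 0.4779 -0.1689  0.024 ] F [-0.1  0.4 -2. ] shift [1.4 0.1 5.5] turn [-0.02  0.04  0.06]
```

Request:
apply_moves:
  deltas:
    - {"fingers":55,"delta_pos":[1,0,2],"angular":[0,0,0]}
    - {"fingers":55,"delta_pos":[1,0,4],"angular":[0,0,0]}
    - {"fingers":55,"delta_pos":[1,0,5.5],"angular":[0,0,0]}
    - {"fingers":55,"delta_pos":[1,0,5.5],"angular":[0,0,0]}
    - {"fingers":55,"delta_pos":[1,0,5.5],"angular":[0,0,0]}

```text
clock: 7.6
tool_pos: [0.4766, -0.1695, 0.0183]
orientation: [-180.0, 0.0, -164.4]
force: [-0.3, 0.2, 1.3]
opening: 0.0612
gripper_force: 30.0
```

Run:
```python
from h import *
import cv2
o=ctrl.get_obs();t=ctrl.snapshot('scene');w=ctrl.snapshot('top')
a=cv2.resize(t[190:270,220:320],None,fx=7,fy=7,interpolation=cv2.INTER_CUBIC)[:,:,::-1]
cv2.imwrite('pics/s4.png',cv2.convertScaleAbs(a,alpha=1.4))
delta([.4765,-.1692,.0185],-164.4);print(o['force'],o['moment'])
```

```text
t 7.7 pos [ 0.4766 -0.1695  0.0183] F [ 0.4 -0.1  0.9] shift [ 0.   0.3 -0.2] turn [-0.01  0.02  0.03]
[-0.34491514  0.21390443  1.28072955] [0.09995331 0.01430389 0.00846081]
```

View pics/s4.png

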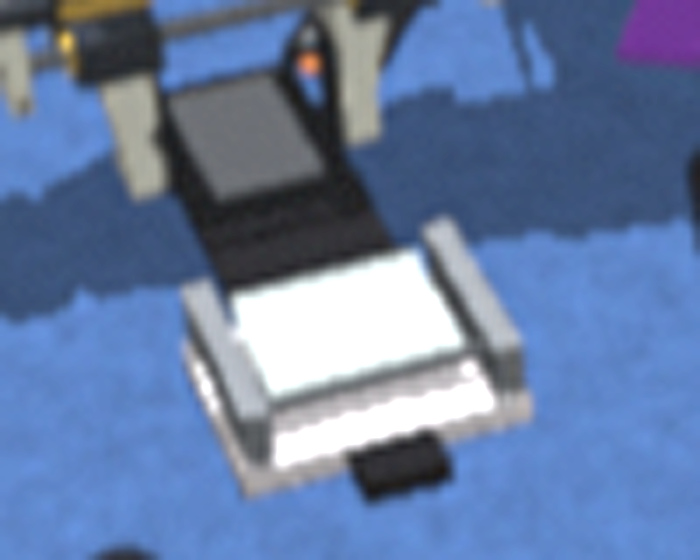

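The flange lies square in front of the lip and centred between the cheeks. Contact push is about 3 N, which matches an underside about 2 mm above the bed. Sliding in.

Request:
apply_moves:
  deltas:
    - {"fingers":55,"delta_pos":[-2,0,0],"angular":[0,0,0]}
    - {"fingers":55,"delta_pos":[-5,0,0],"angular":[0,0,0]}
    - {"fingers":55,"delta_pos":[-9,0,0],"angular":[0,0,0]}
    - {"fingers":55,"delta_pos":[-13,0,0],"angular":[0,0,0]}
    - {"fingers":55,"delta_pos":[-17,0,0],"angular":[0,0,0]}
    - {"fingers":55,"delta_pos":[-20,0,0],"angular":[0,0,0]}
    - {"fingers":55,"delta_pos":[-22,0,0],"angular":[0,0,0]}
    - {"fingers":55,"delta_pos":[-22,0,0],"angular":[0,0,0]}

```text
clock: 8.5
tool_pos: [0.4983, -0.1633, 0.0181]
orientation: [-180.0, 0.0, -164.4]
force: [0.6, 0.3, 0.5]
opening: 0.0616
gripper_force: 30.0
```

Request:
apply_moves:
  deltas:
    - {"fingers":55,"delta_pos":[-2,0,0],"angular":[0,0,0]}
    - {"fingers":55,"delta_pos":[-4,0,0],"angular":[0,0,0]}
    - {"fingers":55,"delta_pos":[-6,0,0],"angular":[0,0,0]}
    - {"fingers":55,"delta_pos":[-8,0,0],"angular":[0,0,0]}
    - {"fingers":55,"delta_pos":[-10,0,0],"angular":[0,0,0]}
    - {"fingers":55,"delta_pos":[-10,0,0],"angular":[0,0,0]}

```text
clock: 9.1
tool_pos: [0.5078, -0.1607, 0.0181]
orientation: [-180.0, 0.0, -164.4]
force: [-1.0, 0.5, 0.5]
opening: 0.0615
gripper_force: 30.0
```

Request:
apply_moves:
  deltas:
    - {"fingers":55,"delta_pos":[-1,0,0],"angular":[0,0,0]}
    - {"fingers":55,"delta_pos":[-2,0,0],"angular":[0,0,0]}
    - {"fingers":55,"delta_pos":[-3,0,0],"angular":[0,0,0]}
    - {"fingers":55,"delta_pos":[-4,0,0],"angular":[0,0,0]}
    - {"fingers":55,"delta_pos":[-4,0,0],"angular":[0,0,0]}

```text
clock: 9.6
tool_pos: [0.5113, -0.1597, 0.0181]
orientation: [-180.0, 0.0, -164.4]
force: [-0.7, -0.2, 0.5]
opening: 0.0614
gripper_force: 30.0
```

Request:
apply_moves:
  deltas:
    - {"fingers":55,"delta_pos":[-1,0,0],"angular":[0,0,0]}
    - {"fingers":55,"delta_pos":[-1,0,0],"angular":[0,0,0]}

```text
clock: 9.8
tool_pos: [0.5122, -0.1594, 0.0181]
orientation: [-180.0, 0.0, -164.4]
force: [-1.1, -0.3, 1.3]
opening: 0.0616
gripper_force: 30.0
```

Request:
apply_moves:
  deltas:
    - {"fingers":55,"delta_pos":[-1,0,0],"angular":[0,0,0]}
    - {"fingers":55,"delta_pos":[-1,0,0],"angular":[0,0,0]}

```text
clock: 10.0
tool_pos: [0.5132, -0.1592, 0.0181]
orientation: [-180.0, 0.0, -164.4]
force: [-2.0, -0.1, 0.7]
opening: 0.0613
gripper_force: 30.0
```

Request:
apply_moves:
  deltas:
    - {"fingers":55,"delta_pos":[-1,0,0],"angular":[0,0,0]}
    - {"fingers":55,"delta_pos":[-1,0,0],"angular":[0,0,0]}

```text
clock: 10.2
tool_pos: [0.5141, -0.1589, 0.0181]
orientation: [-180.0, 0.0, -164.4]
force: [-0.9, -1.3, 0.1]
opening: 0.0613
gripper_force: 30.0
```

Request:
apply_moves:
  deltas:
    - {"fingers":55,"delta_pos":[-0.7,0,0],"angular":[0,0,0]}
    - {"fingers":55,"delta_pos":[-0.7,0,0],"angular":[0,0,0]}

```text
clock: 10.4
tool_pos: [0.5147, -0.1587, 0.0181]
orientation: [-180.0, 0.0, -164.4]
force: [-0.8, -1.2, 1.4]
opening: 0.0616
gripper_force: 30.0
```

Request:
apply_moves:
  deltas:
    - {"fingers":55,"delta_pos":[-0.7,0,0],"angular":[0,0,0]}
    - {"fingers":55,"delta_pos":[-0.7,0,0],"angular":[0,0,0]}

```text
clock: 10.6
tool_pos: [0.5149, -0.1586, 0.0179]
orientation: [180.0, -0.0, -164.4]
force: [-2.5, -1.8, 1.3]
opening: 0.0614
gripper_force: 30.0
```

Request:
apply_moves:
  deltas:
    - {"fingers":55,"delta_pos":[-0.7,0,0],"angular":[0,0,0]}
    - {"fingers":55,"delta_pos":[-0.7,0,0],"angular":[0,0,0]}

```text
clock: 10.8
tool_pos: [0.515, -0.1585, 0.0178]
orientation: [180.0, -0.1, -164.4]
force: [-5.2, -2.2, 2.3]
opening: 0.062
gripper_force: 30.0
```

Request:
apply_moves:
  deltas:
    - {"fingers":55,"delta_pos":[-0.7,0,0],"angular":[0,0,0]}
    - {"fingers":55,"delta_pos":[-0.7,0,0],"angular":[0,0,0]}

```text
clock: 11.0
tool_pos: [0.515, -0.1585, 0.0176]
orientation: [180.0, -0.2, -164.4]
force: [-6.5, -2.2, 1.9]
opening: 0.0615
gripper_force: 30.0
```

The stop is met at x 0.515, as predicted (about 7 N). I'll ease the forward push and press down in small steps.

Request:
apply_moves:
  deltas:
    - {"fingers":55,"delta_pos":[1.2,0,0],"angular":[0,0,0]}
    - {"fingers":55,"delta_pos":[1.2,0,0.5],"angular":[0,0,0]}
    - {"fingers":55,"delta_pos":[1.2,0,1],"angular":[0,0,0]}
    - {"fingers":55,"delta_pos":[1.2,0,1.5],"angular":[0,0,0]}
    - {"fingers":55,"delta_pos":[1.2,0,1.5],"angular":[0,0,0]}

```text
clock: 11.5
tool_pos: [0.5149, -0.1586, 0.0165]
orientation: [180.0, -0.1, -164.4]
force: [-5.6, -0.3, 4.8]
opening: 0.0613
gripper_force: 30.0
```

Request:
apply_moves:
  deltas:
    - {"fingers":55,"delta_pos":[0,0,0.3],"angular":[0,0,0]}
    - {"fingers":55,"delta_pos":[0,0,0.6],"angular":[0,0,0]}
    - {"fingers":55,"delta_pos":[0,0,0.6],"angular":[0,0,0]}

```text
clock: 11.8
tool_pos: [0.5149, -0.1586, 0.0161]
orientation: [180.0, -0.1, -164.4]
force: [-6.0, -1.5, 5.9]
opening: 0.0609
gripper_force: 30.0
```

Request:
apply_moves:
  deltas:
    - {"fingers":55,"delta_pos":[0.3,0,0.5],"angular":[0,0,0]}
    - {"fingers":55,"delta_pos":[0.5,0,1],"angular":[0,0,0]}
    - {"fingers":55,"delta_pos":[0.5,0,1],"angular":[0,0,0]}
    - {"fingers":55,"delta_pos":[0.5,0,1],"angular":[0,0,0]}

```text
clock: 12.2
tool_pos: [0.515, -0.1586, 0.0158]
orientation: [-180.0, 0.0, -164.4]
force: [-7.5, 0.7, 12.2]
opening: 0.0615
gripper_force: 30.0
```

Run:
```python
from h import *
import cv2
o=ctrl.get_obs();t=ctrl.snapshot('scene')
a=cv2.resize(t[190:270,220:320],None,fx=7,fy=7,interpolation=cv2.INTER_CUBIC)[:,:,::-1]
cv2.imwrite('pics/s5.png',a)
print(o['tool_pos'].round(4),o['force'],o['moment'],o['orientation'])
```

```text
[ 0.515  -0.1586  0.0158] [-7.46864954  0.67712147 12.22688369] [ 0.16343913  2.71190004 -0.17550985] [-1.79992691e+02  9.63324018e-03 -1.64368594e+02]
```

View pics/s5.png

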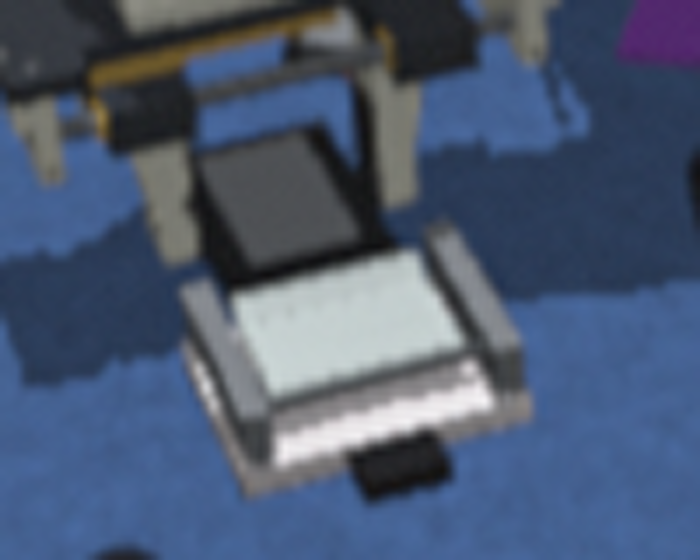

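The flange is under the leaf, the leaf is down, and the pack sits flat between the cheeks. As a last check, I'll compare the pack's attitude in the grip with the lifted view, using the label's rear edge row.

Run:
```python
from h import *
import cv2
w=ctrl.snapshot('wrist')
b=cv2.convertScaleAbs(cv2.resize(w[90:290,190:450],None,fx=3,fy=3)[:,:,::-1],alpha=1.4)
cv2.imwrite('pics/w5.png',b);a=cv2.imread('pics/w3.png')
for im in(a,b):
    g=cv2.cvtColor(im,6).astype(float)[250:310,310:390].mean(1);d=np.diff(cv2.GaussianBlur(g[:,None],(1,5),0)[:,0]);i=d.argmax();s=slice(max(i-4,0),i+5);print(250+np.average(np.arange(len(d))[s],weights=np.clip(d[s],0,None)))
o=ctrl.get_obs();print(o['clock'],o['tool_pos'].round(4),o['force'].round(1),o['qvel'].round(3).max())
```

```text
276.310992798835
276.0641933539709
12.3 [ 0.5149 -0.1586  0.0158] [-7.9  0.6 12.2] 0.066
```

View pics/w5.png

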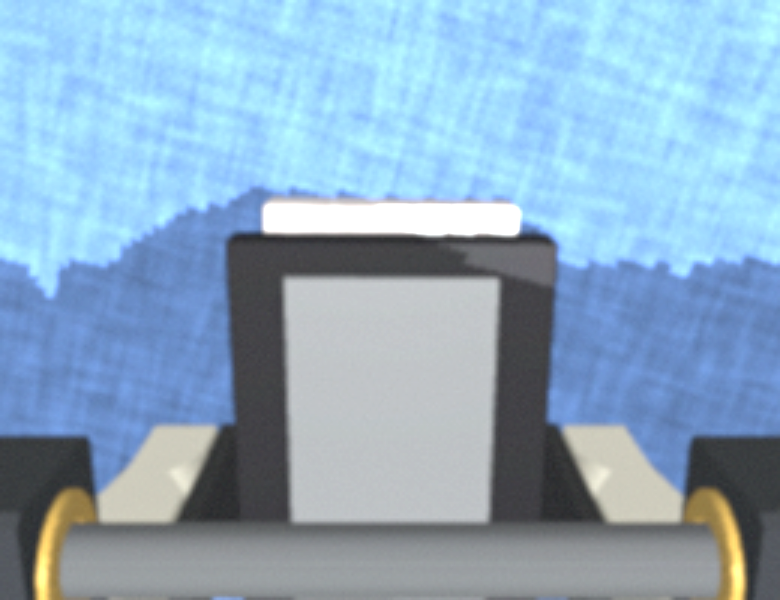

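The pack has not shifted in the grip: the label edge is at row 276.1 against 276.3 before. It is centred on the bed, whose end shows at crop (264-520, 198-237). Handing in while pressed.

```bash
python3 -c "
from plant import ctrl
print(ctrl.close_job())"
```

```text
the job is handed in; nothing more can be done
None
```

I handed the job in at about 12.3 s with the flange under the leaf against the stop and the gripper holding the pack pressed flat at about 12 N; `close_job` returned no verdict, so the judged result is unknown.

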